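Stand the sample bottles in their display bases

ROBOT

A 6-joint arm with a two-finger parallel gripper is mounted at the origin on the work surface. World frame = base frame: x ahead of the robot, y to its left, z up, the work surface at z = 0. Lengths are in mm, angles in rad, forces in N, time in s.
With the tool pointing down it reaches from about 300 to 775 mm from the base axis. Payload 14.6 kg.
Tool frame: the origin (TCP) lies midway between the tips of the shut fingers; the grasp point (between the pads) lies 19 mm behind it; y points along the fingers, x is the direction in which the jaws open and shut, and the axes are right-handed (so a half turn about y gives the same grasp; the last joint's range is limited). The gripper opens to 94 mm and grips with 3 to 60 N. Pads are 16 mm wide; open, the fingers measure 119 mm over their backs; the gripper's body (75 mm by 177 mm) begins 78 mm behind the grasp point.
Start: joints at [1.033, 0.3, 1.521, -0, 1.321, -0.067], TCP at [249.475, 490.154, 205.446] pointing down, gripper open.
Joint ranges: [-3.03, 3.03], [-0.79, 2.21], [0.23, 2.52], [-1.04, 4.18], [0, 3.07], [-2.55, 2.55]. Speed limits (rad/s): [2.22, 2.22, 2.57, 3.14, 3.14, 3.14].

INTERFACE

Orientations are given as [roll, pitch, yaw] about the fixed x, y, z axes, in that order (R = Rz(yaw) Ry(pitch) Rx(roll)).
In Python, from cell import manip gives the robot as it stands.
- The arm moves only by the tool servo_tool, never from a script. Its argument "commands" is a list of rows, each an object with "dp": the shift along the tool's x, y, z in mm, a list of three; "turn": the turn, a rotation vector about the tool's x, y, z in degrees, a list of three. A call has 1 to 5 rows; each row is the pose to reach, as a shift and turn from the pose measured when the call began, along the tool's axes at that moment; what a row does not reach only later rows make up. A row lasts 1/12 s, in which the tool goes at most 41.7 mm and 7.16 degrees, less where a joint would pass 70% of its speed; a pose out of reach is approached as far as the arm can. A call with a gripper value outside its range is refused whole. "grip" is the gripper command: -1 is fully open, 1 is shut, values between are in proportion, set as the call begins (left out, the last holds). The fingers move at their own pace and stop on an object; "force" is the grip in N (left out, the last holds). Time passes only in rows, so rows that repeat a pose let the fingers close. It gives the time, the measured TCP pose, the force and the opening at its end, in the units of the state.
- manip.read_state(): the state, without advancing time (a new reading comes with each control period).
- manip.camera(name): name is "scene" or "top"; returns a dict with "img" (420x560x3 uint8, red, green, blue), "depth" (420x560 float32, mm along the optical axis (not along the pixel's ray), 0 where there is no reading), "K" (3x3 intrinsics, pixels), "R" (3x3) and "t" (3): a world point X has camera coordinates R X + t. Camera axes: x right, y down, z forward; pixel columns grow to the right and rows downward; lengths in mm; the calibration is good to about 2 mm. A picture is of the moment at which its call begins.
- manip.sign_off(): hands the job in, once; it reports no verdict.
The state is a dict: "clock": time; "joints": joint angles; "qd": joint speeds; "effort": joint torques, N m; "eef_pos": TCP position; "eef_rot": TCP orientation; "wrist_force": force on the tool from outside, world axes, zero at the start; "moment": the same for the moment, N m; "finger_gap": finger opening in mm.
Only numpy, scipy, OpenCV 4.12 (cv2) and the standard library are available. Lean on these libraries where they do the work, as an engineer would, in place of code of your own. Each camera call takes 0.05 s, during which the arm holds its last target.

TASK

Stand each of the four amber sample bottles in the wooden display base made for it: the square bottle in the square base, the flat flask in the oblong base, the slim round bottle in the small round base and the wide round bottle in the large round base, each upright and flat on the base's floor inside the rim. Keep the bottles upright and set them down gently rather than dropping them. Leave the steel cup and the little carton standing among them where they are.

Things in the scene. Friction and masses are not known exactly. Their poses are not given: they have to be found in the camera images.
- square_bottle: The square bottle: square body 52 x 52 mm, 130 mm tall in all; x and y run square to its sides. Amber glass, blank paper label, about 0.32 kg; on top a round neck 23 mm across and a round black stopper 28 mm across. The stopper is the top 24 mm, the neck reaches 46 mm below the top, then the shoulder widens. Origin: centre of its underside; z runs up the bottle.
- slim_bottle: The slim round bottle: body 44 mm across, 150 mm tall in all. Amber glass, blank paper label, about 0.32 kg; on top a round neck 23 mm across and a round black stopper 28 mm across. The stopper is the top 24 mm, the neck reaches 46 mm below the top, then the shoulder widens. Origin: centre of its underside; z runs up the bottle.
- wide_bottle: The wide round bottle: body 64 mm across, 125 mm tall in all. Amber glass, blank paper label, about 0.32 kg; on top a round neck 23 mm across and a round black stopper 28 mm across. The stopper is the top 24 mm, the neck reaches 46 mm below the top, then the shoulder widens. Origin: centre of its underside; z runs up the bottle.
- flask_bottle: The flat flask: rectangular body 68 mm (along its x) by 36 mm (along its y), 140 mm tall in all. Amber glass, blank paper label, about 0.32 kg; on top a round neck 23 mm across and a round black stopper 28 mm across. The stopper is the top 24 mm, the neck reaches 46 mm below the top, then the shoulder widens. Origin: centre of its underside; z runs up the bottle.
- square_base: The base for the square bottle: square recess 70 x 70 mm, 80 x 80 mm outside, x and y square to its sides. A pale wooden display base fixed to the bench: an open shallow tray, floor 5 mm thick, rim 5 mm wide with its top 14 mm above the bench, so there is 9 mm of play all round. Origin: centre of its underside, on the bench; z is up.
- slim_base: The base for the slim round bottle, the smaller of the two round ones: round recess 62 mm across, 72 mm outside. A pale wooden display base fixed to the bench: an open shallow tray, floor 5 mm thick, rim 5 mm wide with its top 14 mm above the bench, so there is 9 mm of play all round. Origin: centre of its underside, on the bench; z is up.
- wide_base: The base for the wide round bottle, the larger of the two round ones: round recess 82 mm across, 92 mm outside. A pale wooden display base fixed to the bench: an open shallow tray, floor 5 mm thick, rim 5 mm wide with its top 14 mm above the bench, so there is 9 mm of play all round. Origin: centre of its underside, on the bench; z is up.
- flask_base: The base for the flat flask: rectangular recess 86 mm (along its x) by 54 mm (along its y), 96 x 64 mm outside. A pale wooden display base fixed to the bench: an open shallow tray, floor 5 mm thick, rim 5 mm wide with its top 14 mm above the bench, so there is 9 mm of play all round. Origin: centre of its underside, on the bench; z is up.
- steel_cup: A bystander: loose open steel cup standing on the bench, 68 mm across the mouth, 85 mm tall. Origin: centre of its underside. Leave it alone.
- carton: A bystander: small loose closed cardboard carton, 70 mm (x) by 50 mm (y), 45 mm tall. Origin: centre of its underside. Leave it alone.
There are look-alikes about, which are no part of the job. What is shaped like the flask_base but black or blue is not meant.

How it is judged (in metres and radians):
At the end, for the whole second after the job is handed in: Every bottle stands in its own base: its centre within 14 mm of the base's centre seen from above, its underside on the base's floor (2 to 8 mm above the bench), upright within 0.06 rad, and at rest (horizontal distance between square_bottle and square_base below 0.014 m and z of square_bottle in the frame of square_base between 0.002 and 0.008 m and angle between each of square_bottle, slim_bottle, wide_bottle, flask_bottle's own z axis and vertical below 0.06 rad and linear speed of each of square_bottle, slim_bottle, wide_bottle, flask_bottle below 0.02 m/s and angular speed of each of square_bottle, slim_bottle, wide_bottle, flask_bottle below 0.2 rad/s and horizontal distance between slim_bottle and slim_base below 0.014 m and z of slim_bottle in the frame of slim_base between 0.002 and 0.008 m and horizontal distance between wide_bottle and wide_base below 0.014 m and z of wide_bottle in the frame of wide_base between 0.002 and 0.008 m and horizontal distance between flask_bottle and flask_base below 0.014 m and z of flask_bottle in the frame of flask_base between 0.002 and 0.008 m); the robot touches nothing.
It fails at once if a bottle is tipped over (more than 40 degrees from upright) (angle between any of square_bottle, slim_bottle, wide_bottle, flask_bottle's own z axis and vertical above 0.7 rad).
It fails at once if a bottle is dropped into its base (still faster than 0.6 m/s within 7 mm of the base's floor, as after a fall of about 2 cm or more) ((horizontal distance between square_bottle and square_base below 0.03 m and z of square_bottle in the frame of square_base below 0.012 m and linear speed of square_bottle above 0.6 m/s) or (horizontal distance between slim_bottle and slim_base below 0.03 m and z of slim_bottle in the frame of slim_base below 0.012 m and linear speed of slim_bottle above 0.6 m/s) or (horizontal distance between wide_bottle and wide_base below 0.03 m and z of wide_bottle in the frame of wide_base below 0.012 m and linear speed of wide_bottle above 0.6 m/s) or (horizontal distance between flask_bottle and flask_base below 0.03 m and z of flask_bottle in the frame of flask_base below 0.012 m and linear speed of flask_bottle above 0.6 m/s)).
It fails at once if the steel cup is moved by more than 25 mm or knocked over (distance of steel_cup from where it was at the start of the episode above 0.025 m or angle between steel_cup's own z axis and vertical above 0.4 rad).
It fails at once if the carton is moved by more than 25 mm or knocked over (distance of carton from where it was at the start of the episode above 0.025 m or angle between carton's own z axis and vertical above 0.4 rad).
It also fails if it takes over 115 s, if anything falls off the work surface, if the arm or the gripper's body presses on something with over 40 N, if the wrist force passes 120 N, or if a joint passes its speed limit or range.

## Working session

There is one attempt and no reset: what is moved stays moved. The work goes in short steps, Python scripts to look and compute and a tool call to move; the robot and the scene stay as the last step left them, time stands still between calls to the robot, and variables do not carry over. Pictures are saved under pics/ and viewed, and the job is handed in when it is done.

Besides the shell and the picture viewer there is one more tool, called as name(argument=value, ...), one argument or row to a line, values as JSON. servo_tool: Moves the arm, as the interface text tells. Its arguments: {"type":"object","properties":{"commands":{"type":"array","items":{"type":"object","properties":{"dp":{"type":"array","items":{"type":"number"}},"turn":{"type":"array","items":{"type":"number"}}}}},"grip":{"type":"number"},"force":{"type":"number"}},"required":["commands"]}

```bash
ls; mkdir -p pics; python3 - <<'E'
from cell import manip
import cv2, numpy as np, pickle
s=manip.read_state(); print({k:np.round(v,3).tolist() for k,v in s.items()})
d={}
for n in("top","scene"):
    c=manip.camera(n); d[n]=c
    cv2.imwrite(f"pics/{n}0.png",c["img"][:,:,::-1]); print(n,c["K"].tolist(),np.round(c["R"],4).tolist(),c["t"])
pickle.dump(d,open("d0.pkl","wb"))
E
```

```text
pics
{'clock': 0.0, 'joints': [1.033, 0.3, 1.522, -0.0, 1.321, -0.067], 'qd': [0.001, 0.002, 0.001, -0.0, 0.002, -0.003], 'effort': [-0.001, -53.182, -35.272, 0.071, 0.025, -0.0], 'eef_pos': [249.345, 489.921, 204.873], 'eef_rot': [-1.571, 0.001, 1.1], 'wrist_force': [0.083, 0.089, 0.902], 'moment': [0.062, 0.041, -0.012], 'finger_gap': 94.089}
top [[410.4898588152244, 0.0, 280.7095589223531], [0.0, 410.4898588152244, 206.9174245831719], [0.0, 0.0, 1.0]] [[-0.0143, -0.9997, 0.0213], [-0.9828, 0.0101, -0.1845], [0.1843, -0.0236, -0.9826]] [ 56.26266626 474.04762769 952.31791797]
scene [[411.01777571389204, 0.0, 284.0708015600424], [0.0, 411.01777571389204, 204.71655873348516], [0.0, 0.0, 1.0]] [[0.6012, 0.7989, -0.0156], [0.5264, -0.4107, -0.7444], [-0.6012, 0.4393, -0.6675]] [-316.13983813 -188.60956305 1381.72600242]
```

View pics/top0.png

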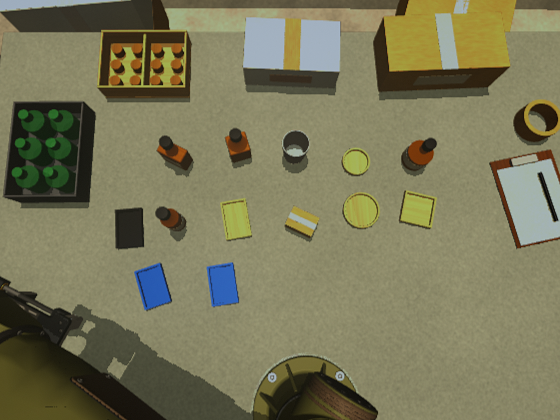

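View pics/scene0.png

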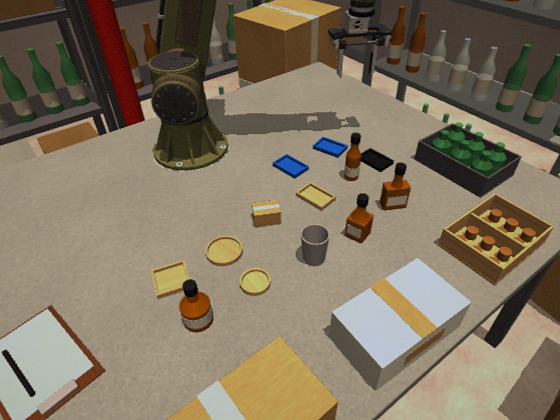

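The top view shows these positions:

| Item | Pixel (u,v) |
|---|---|
| Flask | (175,152) |
| Square bottle | (237,144) |
| Slim bottle | (170,218) |
| Wide bottle | (420,155) |
| Oblong base | (236,219) |
| Small round base | (356,161) |
| Large round base | (361,210) |
| Square base | (418,209) |
| Cup | (295,147) |
| Carton | (302,221) |

The black and blue trays are decoys.

```bash
cat > h.py <<'E'
import numpy as np, cv2
def cloud(c):
    d=c["depth"]; v,u=np.mgrid[:d.shape[0],:d.shape[1]]
    K=c["K"]; P=np.stack([(u-K[0,2])/K[0,0]*d,(v-K[1,2])/K[1,1]*d,d],-1)
    W=(P-c["t"])@c["R"]; W[d<=0]=np.nan; return W
def ray(c,uv,z):
    uv=np.atleast_2d(uv).astype(float);K=c["K"]
    r=np.c_[(uv[:,0]-K[0,2])/K[0,0],(uv[:,1]-K[1,2])/K[1,1],np.ones(len(uv))]@c["R"]
    o=-c["R"].T@c["t"]; s=(z-o[2])/r[:,2]; return o+s[:,None]*r
E
cat > meas.py <<'E'
import pickle,sys
from h import *
d=pickle.load(open(sys.argv[1],"rb"))
T,S=d["top"],d["scene"]; 
WT,WS=cloud(T),cloud(S)
# bases
hsv=cv2.cvtColor(T["img"],cv2.COLOR_RGB2HSV)
print("hsv",hsv[219,236],hsv[161,356])
m=cv2.inRange(hsv,(22,70,90),(38,255,255)); m[:130]=0
m=cv2.morphologyEx(m,cv2.MORPH_CLOSE,np.ones((5,5)))
cs,_=cv2.findContours(m,cv2.RETR_EXTERNAL,cv2.CHAIN_APPROX_NONE)
for c in cs:
    if cv2.contourArea(c)<250: continue
    P=ray(T,c[:,0,:],14)[:,:2].astype(np.float32)
    (x,y),(w,h),a=cv2.minAreaRect(P); uv=c[:,0].mean(0).astype(int)
    print("base",uv,"c",round(x,1),round(y,1),"wh",round(w,1),round(h,1),"ang",round(a,1))
H={"square":130,"slim":150,"wide":125,"flask":140}
for n,uv in dict(flask=(175,152),square=(237,144),slim=(170,218),wide=(420,155)).items():
    g=WT[uv[1],uv[0]][:2]
    for nm,W in(("top",WT),("scene",WS)):
        q=W.reshape(-1,3); q=q[np.isfinite(q).all(1)]
        near=np.hypot(*(q[:,:2]-g).T)<60
        a=q[near&(q[:,2]>H[n]-4)]
        if len(a)==0: print(n,nm,"none"); continue
        (x,y),r=cv2.minEnclosingCircle(a[:,:2].astype(np.float32))
        print(n,nm,"n",len(a),"c",round(float(x),1),round(float(y),1),"r",round(r,1),"ztop",np.round(np.percentile(a[:,2],[5,95]),1))
    A=np.vstack([W.reshape(-1,3) for W in(WT,WS)]); A=A[np.isfinite(A).all(1)]
    b=A[(np.hypot(*(A[:,:2]-[x,y]).T)<48)&(A[:,2]>12)&(A[:,2]<H[n]-52)]
    (cx,cy),(w,h),an=cv2.minAreaRect(b[:,:2].astype(np.float32))
    print("  body n",len(b),"c",round(cx,1),round(cy,1),"wh",round(w,1),round(h,1),"ang",round(an,1))
    pickle.dump(b,open(f"b_{n}.pkl","wb"))
for n,uv in dict(cup=(295,147),carton=(302,221)).items(): print(n,np.round(WT[uv[1],uv[0]],0))
E
python3 meas.py d0.pkl
```

```text
hsv [ 31 138 168] [ 35 125 179]
base [290 378] c 75.5 26.5 wh 83.7 221.0 ang 24.8
base [235 218] c 452.9 162.1 wh 99.4 67.4 ang 9.7
base [361 209] c 472.6 -152.2 wh 93.1 91.5 ang 43.2
base [417 208] c 473.2 -294.8 wh 87.3 83.9 ang 75.6
base [355 160] c 598.9 -144.4 wh 74.5 71.8 ang 42.1
flask top n 117 c 610.1 311.1 r 14.3 ztop [137.4 142.5]
flask scene n 72 c 609.7 317.4 r 15.6 ztop [137.1 143.8]
  body n 1132 c 610.5 313.0 wh 72.6 40.2 ang 62.7
square top n 110 c 631.2 156.0 r 13.9 ztop [127.6 133.1]
square scene n 88 c 630.5 160.1 r 15.2 ztop [127.4 134. ]
  body n 993 c 631.8 157.3 wh 55.1 55.5 ang 17.2
slim top n 134 c 446.3 309.6 r 13.9 ztop [147.4 152.3]
slim scene n 58 c 447.3 314.3 r 14.3 ztop [147.1 153.6]
  body n 656 c 448.1 308.5 wh 47.2 43.0 ang 7.9
wide top n 111 c 606.9 -294.4 r 14.5 ztop [122.8 128.5]
wide scene n 147 c 606.9 -290.3 r 14.0 ztop [122.6 128.8]
  body n 1289 c 606.8 -292.6 wh 67.5 63.8 ang 62.9
cup [640.  10.   5.]
carton [440.  -1.  43.]
```

```bash
cat > plan.py <<'E'
# usage: plan.py x y z yawdeg ...   (prints tool-frame shift/turn from the present pose)
import sys
from h import *
from scipy.spatial.transform import Rotation as Ro
from cell import manip
s=manip.read_state(); p=np.array(s["eef_pos"]); R=Ro.from_euler("xyz",s["eef_rot"])
print("t",round(s["clock"],2),"p",np.round(p,1),"rot",np.round(np.degrees(s["eef_rot"]),1),"F",np.round(s["wrist_force"],1),"gap",round(s["finger_gap"],1))
a=list(map(float,sys.argv[1:]))
for i in range(0,len(a),4):
    x,y,z,w=a[i:i+4]
    T=Ro.from_euler("xyz",[-90,0,w],degrees=True)
    print("->",a[i:i+4],"dp",np.round(R.inv().apply(np.array([x,y,z])-p),1),"turn",np.round((R.inv()*T).as_rotvec(degrees=True),1))
E
python3 - <<'E'
import pickle
from h import *
S=pickle.load(open("d0.pkl","rb"))["scene"]
hsv=cv2.cvtColor(S["img"],cv2.COLOR_RGB2HSV)
for uv in [(224,250),(316,196),(171,279),(255,282)]: print(hsv[uv[1],uv[0]])
m=cv2.inRange(hsv,(18,70,90),(38,255,255)); m=cv2.morphologyEx(m,cv2.MORPH_CLOSE,np.ones((5,5)))
cs,_=cv2.findContours(m,cv2.RETR_EXTERNAL,cv2.CHAIN_APPROX_NONE)
for c in cs:
    if not 250<cv2.contourArea(c)<5000: continue
    P=ray(S,c[:,0,:],14)[:,:2].astype(np.float32)
    (x,y),(w,h),a=cv2.minAreaRect(P); print("base",c[:,0].mean(0).astype(int),round(x,1),round(y,1),"wh",round(w,1),round(h,1),"ang",round(a,1))
E
python3 plan.py 631 157 190 90
```

```text
[ 24 128 193]
[ 24 125 192]
[ 23 126 192]
[ 30 112 191]
base [189 412] 767.0 -391.1 wh 77.9 38.2 ang 52.7
base [409 311] 857.5 79.0 wh 67.2 167.0 ang 86.2
base [254 281] 598.9 -141.4 wh 73.1 75.9 ang 18.4
base [169 276] 470.6 -291.1 wh 83.1 83.0 ang 75.5
base [223 248] 470.9 -146.9 wh 91.5 93.3 ang 21.8
base [265 207] 410.0 23.8 wh 75.4 55.9 ang 63.2
base [502 234] 851.1 456.4 wh 186.2 238.1 ang 0.0
base [315 194] 455.4 164.3 wh 106.7 77.6 ang 9.8
base [191 155] 46.0 -15.4 wh 244.0 173.9 ang 67.6
base [172  72] -581.1 190.0 wh 226.4 289.7 ang 52.7
base [294  20] -773.6 930.0 wh 585.8 948.3 ang 39.5
t 0.1 p [249.4 489.9 204.9] rot [-90.    0.1  63. ] F [ 0.  -0.6 -0.3] gap 94.1
-> [631.0, 157.0, 190.0, 90.0] dp [-123.6   15.  -491.2] turn [ -0.  -27.   -0.1]
```

servo_tool(
  commands=[
    {"dp": [-10,0,-40],"turn": [0,-5,0]},
    {"dp": [-20,0,-80],"turn": [0,-10,0]},
    {"dp": [-30,0,-120],"turn": [0,-15,0]},
    {"dp": [-40,0,-160],"turn": [0,-21,0]},
    {"dp": [-50,0,-200],"turn": [0,-27,0]},
  ],
  grip=-0.2,
  force=40,
)

```text
clock: 0.52
eef_pos: [406.0, 353.1, 204.8]
eef_rot: [-1.57, 0.001, 1.577]
wrist_force: [1.4, 0.1, 0.1]
finger_gap: 64.1
```

```bash
python3 plan.py 631 158 170 90
```

```text
t 0.52 p [406.  353.1 204.8] rot [-90.    0.1  90.3] F [1.4 0.1 0.1] gap 64.1
-> [631.0, 158.0, 170.0, 90.0] dp [-196.4   34.9 -223.9] turn [-0.   0.3 -0.1]
```

servo_tool(
  commands=[
    {"dp": [-27,0,-31]},
    {"dp": [-54,0,-62]},
    {"dp": [-81,0,-93]},
    {"dp": [-108,0,-124]},
    {"dp": [-135,0,-155]},
  ],
)

```text
$.commands[0]: bad value
```

```bash
python3 plan.py 631 158 150 90 631 158 99 90
```

```text
t 0.52 p [406.  353.1 204.8] rot [-90.    0.1  90.3] F [1.4 0.1 0.1] gap 64.1
-> [631.0, 158.0, 150.0, 90.0] dp [-196.3   54.9 -223.9] turn [-0.   0.3 -0.1]
-> [631.0, 158.0, 99.0, 90.0] dp [-196.3  105.9 -224. ] turn [-0.   0.3 -0.1]
```

Turn is required in every row.

servo_tool(
  commands=[
    {"dp": [-27,0,-31],"turn": [0,0,0]},
    {"dp": [-54,0,-62],"turn": [0,0,0]},
    {"dp": [-81,0,-93],"turn": [0,0,0]},
    {"dp": [-108,0,-124],"turn": [0,0,0]},
    {"dp": [-135,0,-155],"turn": [0,0,0]},
  ],
)

```text
clock: 0.93
eef_pos: [562.9, 217.2, 204.6]
eef_rot: [-1.569, 0.001, 1.576]
wrist_force: [-0.5, 0.8, 1.1]
finger_gap: 56.4
```

```bash
python3 plan.py 631 158 150 90 631 158 99 90
```

```text
t 0.93 p [562.9 217.2 204.6] rot [-89.9   0.1  90.3] F [-0.5  0.8  1.1] gap 56.4
-> [631.0, 158.0, 150.0, 90.0] dp [-59.6  54.6 -67.8] turn [-0.1  0.3 -0.1]
-> [631.0, 158.0, 99.0, 90.0] dp [-59.5 105.6 -67.9] turn [-0.1  0.3 -0.1]
```

servo_tool(
  commands=[
    {"dp": [-25,5,-28],"turn": [0,0,0]},
    {"dp": [-48,15,-55],"turn": [0,0,0]},
    {"dp": [-60,30,-68],"turn": [0,0,0]},
    {"dp": [-60,45,-68],"turn": [0,0,0]},
    {"dp": [-60,55,-68],"turn": [0,0,0]},
  ],
)

```text
clock: 1.35
eef_pos: [631.1, 156.4, 147.1]
eef_rot: [-1.567, 0.002, 1.575]
wrist_force: [-0.4, -0.3, -0.6]
finger_gap: 56.7
```

```bash
python3 plan.py 631 158 99 90
```

```text
t 1.35 p [631.1 156.4 147.1] rot [-89.8   0.1  90.2] F [-0.4 -0.3 -0.6] gap 56.7
-> [631.0, 158.0, 99.0, 90.0] dp [ 1.7 48.1 -0.1] turn [-0.2  0.2 -0.1]
```

servo_tool(
  commands=[
    {"dp": [1.5,12,0],"turn": [0,0,0]},
    {"dp": [1.5,26,0],"turn": [0,0,0]},
    {"dp": [1.5,40,0],"turn": [0,0,0]},
    {"dp": [1.5,48,0],"turn": [0,0,0]},
    {"dp": [1.5,48,0],"turn": [0,0,0]},
  ],
)

```text
clock: 1.77
eef_pos: [629.9, 158.3, 97.3]
eef_rot: [-1.564, 0.002, 1.576]
wrist_force: [-0.3, -0.1, -0.1]
finger_gap: 56.6
```

```bash
python3 - <<'E'
from cell import manip
import cv2,numpy as np
a=manip.camera("scene")["img"][90:330,250:530]; b=manip.camera("top")["img"][80:280,130:363]
cv2.imwrite("pics/g1.png",np.hstack([cv2.resize(a,(400,343)),cv2.resize(b,(400,343))])[:,:,::-1])
E
python3 plan.py 631 158 99 90
```

```text
t 1.87 p [630.9 158.3  99.6] rot [-89.8   0.1  90.3] F [0.3 0.1 0.6] gap 56.5
-> [631.0, 158.0, 99.0, 90.0] dp [-0.3  0.6 -0.1] turn [-0.2  0.3 -0.1]
```

View pics/g1.png

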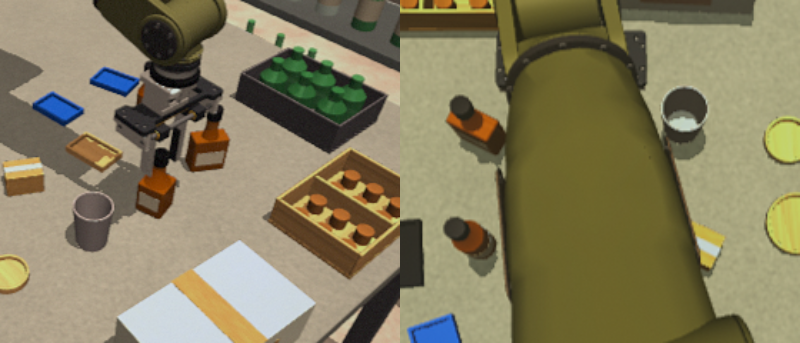

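In the scene view the fingers straddle the square bottle's stopper at about (160,160), and nothing else has moved. Next I close the gripper.

servo_tool(
  commands=[
    {"dp": [0,0,0],"turn": [0,0,0]},
    {"dp": [0,0,0],"turn": [0,0,0]},
    {"dp": [0,0,0],"turn": [0,0,0]},
    {"dp": [0,0,0],"turn": [0,0,0]},
    {"dp": [0,0,0],"turn": [0,0,0]},
  ],
  grip=1,
  force=40,
)

```text
clock: 2.28
eef_pos: [631.0, 158.2, 99.9]
eef_rot: [-1.568, 0.002, 1.575]
wrist_force: [0.3, -2.5, 2.4]
finger_gap: 27.3
```

servo_tool(
  commands=[
    {"dp": [0,-5,0],"turn": [0,0,0]},
    {"dp": [0,-15,0],"turn": [0,0,0]},
    {"dp": [0,-30,0],"turn": [0,0,0]},
    {"dp": [0,-50,0],"turn": [0,0,0]},
    {"dp": [0,-70,0],"turn": [0,0,0]},
  ],
)

```text
clock: 2.7
eef_pos: [631.0, 158.3, 171.0]
eef_rot: [-1.567, 0.002, 1.575]
wrist_force: [0.7, 0.6, -3.5]
finger_gap: 27.5
```

```bash
python3 plan.py 535 60 175 90 480 -293 175 58 472.5 -293 105 58
```

```text
t 2.7 p [631.  158.3 171. ] rot [-89.8   0.1  90.3] F [ 0.7  0.6 -3.5] gap 27.5
-> [535.0, 60.0, 175.0, 90.0] dp [-97.9  -3.4  96.4] turn [-0.2  0.3 -0.1]
-> [480.0, -293.0, 175.0, 58.0] dp [-450.6   -2.6  153. ] turn [-0.2 32.3 -0.2]
-> [472.5, -293.0, 105.0, 58.0] dp [-450.4   67.5  160.2] turn [-0.2 32.3 -0.2]
```

servo_tool(
  commands=[
    {"dp": [-12,-2,12],"turn": [0,0,0]},
    {"dp": [-30,-4,30],"turn": [0,0,0]},
    {"dp": [-52,-4,52],"turn": [0,0,0]},
    {"dp": [-76,-4,76],"turn": [0,0,0]},
    {"dp": [-102,-4,96],"turn": [0,0,0]},
  ],
)

```text
clock: 3.12
eef_pos: [533.9, 55.3, 176.2]
eef_rot: [-1.567, 0.002, 1.576]
wrist_force: [0.6, -0.1, -2.8]
finger_gap: 27.1
```

```bash
python3 plan.py 472.5 -293 175 58
```

```text
t 3.12 p [533.9  55.3 176.2] rot [-89.8   0.1  90.3] F [ 0.6 -0.1 -2.8] gap 27.1
-> [472.5, -293.0, 175.0, 58.0] dp [-348.     2.    63.2] turn [-0.2 32.3 -0.2]
```

servo_tool(
  commands=[
    {"dp": [-30,0,5],"turn": [0,3,0]},
    {"dp": [-62,0,11],"turn": [0,6,0]},
    {"dp": [-94,0,17],"turn": [0,9,0]},
    {"dp": [-126,0,23],"turn": [0,12,0]},
    {"dp": [-158,0,29],"turn": [0,15,0]},
  ],
)

```text
clock: 3.53
eef_pos: [505.2, -104.2, 177.4]
eef_rot: [-1.568, 0.003, 1.312]
wrist_force: [1.5, -0.1, -4.4]
finger_gap: 27.5
```

```bash
python3 plan.py 472.5 -293 175 58
```

```text
t 3.53 p [ 505.2 -104.2  177.4] rot [-89.9   0.1  75.2] F [ 1.5 -0.1 -4.4] gap 27.5
-> [472.5, -293.0, 175.0, 58.0] dp [-190.8    2.9  -16.8] turn [-0.1 17.2 -0.2]
```

servo_tool(
  commands=[
    {"dp": [-35,0,-3],"turn": [0,4,0]},
    {"dp": [-75,0,-7],"turn": [0,8,0]},
    {"dp": [-115,0,-11],"turn": [0,12,0]},
    {"dp": [-150,1,-14],"turn": [0,15,0]},
    {"dp": [-178,2,-16],"turn": [0,17,0]},
  ],
)

```text
clock: 3.95
eef_pos: [474.3, -283.0, 176.7]
eef_rot: [-1.57, 0.003, 1.011]
wrist_force: [0.3, 0.6, -2.9]
finger_gap: 27.3
```

```bash
python3 plan.py 472.5 -293 145 58
```

```text
t 3.95 p [ 474.3 -283.   176.7] rot [-90.    0.2  57.9] F [ 0.3  0.6 -2.9] gap 27.3
-> [472.5, -293.0, 145.0, 58.0] dp [-9.3 31.8 -3.9] turn [-0.  -0.1 -0.2]
```

servo_tool(
  commands=[
    {"dp": [-5,4,-2],"turn": [0,0,0]},
    {"dp": [-9,12,-4],"turn": [0,0,0]},
    {"dp": [-9,22,-4],"turn": [0,0,0]},
    {"dp": [-9,32,-4],"turn": [0,0,0]},
    {"dp": [-9,40,-4],"turn": [0,0,0]},
  ],
)

```text
clock: 4.37
eef_pos: [472.8, -291.4, 135.2]
eef_rot: [-1.568, 0.003, 1.013]
wrist_force: [0.3, 0.7, -3.2]
finger_gap: 27.4
```

```bash
cat > snap.py <<'E'
import sys
from cell import manip
import cv2,numpy as np
n,su,sv,tu,tv,h=sys.argv[1],*map(int,sys.argv[2:7])
f=lambda im,u,v:cv2.resize(im[max(v-h,0):v+h,max(u-h,0):u+h],(400,400),interpolation=cv2.INTER_CUBIC)
a=f(manip.camera("scene")["img"],su,sv);b=f(manip.camera("top")["img"],tu,tv)
cv2.imwrite(f"pics/{n}.png",np.hstack([a,b])[:,:,::-1])
E
python3 snap.py p1 171 250 418 200 70; python3 plan.py 472.5 -293 105 58
```

```text
t 4.47 p [ 472.4 -291.4  134.9] rot [-89.8   0.2  58. ] F [ 0.  -0.  -3.9] gap 27.5
-> [472.5, -293.0, 105.0, 58.0] dp [-1.2 29.9 -1. ] turn [-0.2  0.  -0.2]
```

View pics/p1.png

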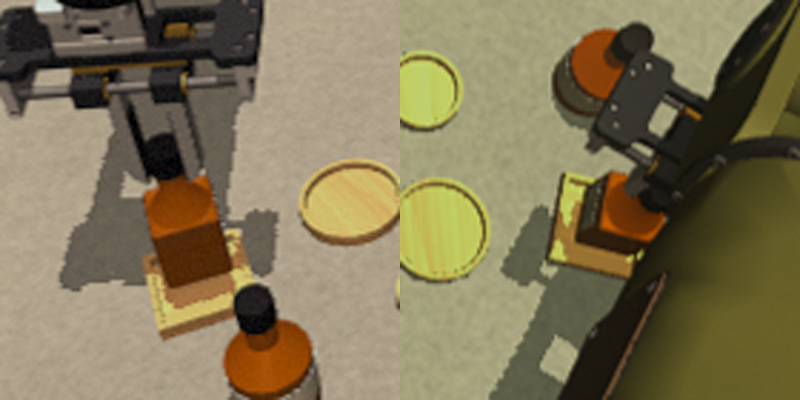

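The left view shows the square bottle hovering over its base at about (190,270), with its sides parallel to the rim. Lowering it gently.

servo_tool(
  commands=[
    {"dp": [-1,6,-1],"turn": [0,0,0]},
    {"dp": [-1,13,-1],"turn": [0,0,0]},
    {"dp": [-1,19,-1],"turn": [0,0,0]},
    {"dp": [-1,24,-1],"turn": [0,0,0]},
    {"dp": [-1,27,-1],"turn": [0,0,0]},
  ],
)

```text
clock: 4.88
eef_pos: [472.5, -292.6, 107.1]
eef_rot: [-1.566, 0.003, 1.012]
wrist_force: [0.1, 0.4, -3.2]
finger_gap: 27.2
```

```bash
python3 plan.py 472.5 -293 105 58
```

```text
t 4.88 p [ 472.5 -292.6  107.1] rot [-89.7   0.2  58. ] F [ 0.1  0.4 -3.2] gap 27.2
-> [472.5, -293.0, 105.0, 58.0] dp [-0.3  2.1 -0.2] turn [-0.3  0.  -0.2]
```

servo_tool(
  commands=[
    {"dp": [0,1,0],"turn": [0,0,0]},
    {"dp": [0,2,0],"turn": [0,0,0]},
    {"dp": [0,2.5,0],"turn": [0,0,0]},
  ],
)

```text
clock: 5.13
eef_pos: [472.6, -292.8, 104.9]
eef_rot: [-1.567, 0.003, 1.012]
wrist_force: [-1.7, -0.4, 2.0]
finger_gap: 27.1
```

Contact: the wrist force has turned upward. Releasing, then raising.

servo_tool(
  commands=[
    {"dp": [0,0,0],"turn": [0,0,0]},
    {"dp": [0,0,0],"turn": [0,0,0]},
    {"dp": [0,0,0],"turn": [0,0,0]},
    {"dp": [0,0,0],"turn": [0,0,0]},
  ],
  grip=-0.2,
)

```text
clock: 5.47
eef_pos: [472.8, -292.9, 105.2]
eef_rot: [-1.567, 0.003, 1.012]
wrist_force: [0.3, -0.5, 0.5]
finger_gap: 50.3
```

servo_tool(
  commands=[
    {"dp": [0,-10,0],"turn": [0,0,0]},
    {"dp": [0,-25,0],"turn": [0,0,0]},
    {"dp": [0,-45,0],"turn": [0,0,0]},
    {"dp": [0,-62,0],"turn": [0,0,0]},
    {"dp": [0,-70,0],"turn": [0,0,0]},
  ],
)

```text
clock: 5.88
eef_pos: [473.7, -293.2, 178.3]
eef_rot: [-1.571, 0.003, 1.012]
wrist_force: [0.5, 0.2, 0.7]
finger_gap: 56.6
```

```bash
python3 snap.py p2 171 250 418 200 70; python3 plan.py 607 -292.4 170 58 607 -292.4 94 58
```

```text
t 5.98 p [ 473.6 -293.2  176.9] rot [-90.    0.2  58. ] F [-0.5 -1.2 -0.5] gap 56.2
-> [607.0, -292.4, 170.0, 58.0] dp [  71.4    6.6 -112.8] turn [-0.   0.  -0.2]
-> [607.0, -292.4, 94.0, 58.0] dp [  71.6   82.6 -112.8] turn [-0.   0.  -0.2]
```

View pics/p2.png

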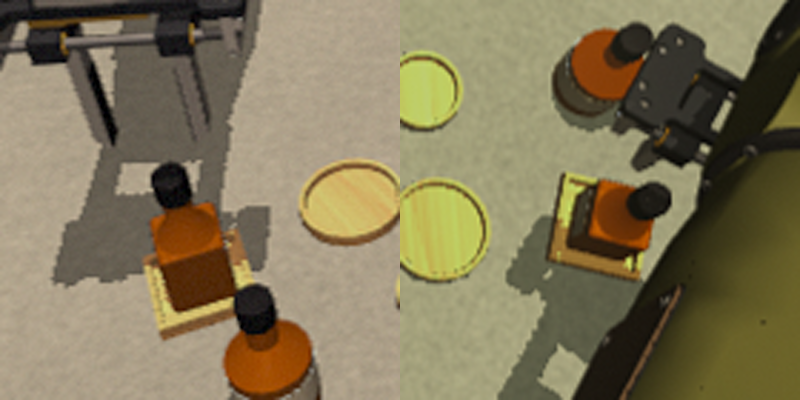

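The square bottle stands inside its rim, left view about (190,270). Next is the wide bottle.

servo_tool(
  commands=[
    {"dp": [18,0,-28],"turn": [0,0,0]},
    {"dp": [38,0,-60],"turn": [0,0,0]},
    {"dp": [58,3,-92],"turn": [0,0,0]},
    {"dp": [71,7,-113],"turn": [0,0,0]},
    {"dp": [71,20,-113],"turn": [0,0,0]},
  ],
)

```text
clock: 6.4
eef_pos: [610.3, -292.1, 155.6]
eef_rot: [-1.571, 0.003, 1.014]
wrist_force: [0.4, 0.6, 1.0]
finger_gap: 56.5
```

```bash
python3 plan.py 607 -292.4 94 58
```

```text
t 6.4 p [ 610.3 -292.1  155.6] rot [-90.    0.2  58.1] F [0.4 0.6 1. ] gap 56.5
-> [607.0, -292.4, 94.0, 58.0] dp [-1.8 61.6  2.7] turn [ 0.   0.1 -0.2]
```

servo_tool(
  commands=[
    {"dp": [-2,15,2],"turn": [0,0,0]},
    {"dp": [-2,32,2],"turn": [0,0,0]},
    {"dp": [-2,48,2],"turn": [0,0,0]},
    {"dp": [-2,61,2],"turn": [0,0,0]},
    {"dp": [-2,61,2],"turn": [0,0,0]},
  ],
)

```text
clock: 6.82
eef_pos: [605.8, -292.2, 90.6]
eef_rot: [-1.566, 0.003, 1.014]
wrist_force: [-0.3, -1.1, 0.2]
finger_gap: 56.4
```

servo_tool(
  commands=[
    {"dp": [0,0,0],"turn": [0,0,0]},
    {"dp": [0,0,0],"turn": [0,0,0]},
    {"dp": [0,0,0],"turn": [0,0,0]},
    {"dp": [0,0,0],"turn": [0,0,0]},
    {"dp": [0,0,0],"turn": [0,0,0]},
  ],
  grip=1,
  force=40,
)

```text
clock: 7.23
eef_pos: [606.0, -292.5, 91.4]
eef_rot: [-1.567, 0.004, 1.014]
wrist_force: [-1.3, -1.8, 1.2]
finger_gap: 27.3
```

```bash
python3 plan.py 607 -292.4 94 58; python3 snap.py p3 185 280 418 170 70
```

```text
t 7.23 p [ 606.  -292.5   91.4] rot [-89.8   0.2  58.1] F [-1.3 -1.8  1.2] gap 27.3
-> [607.0, -292.4, 94.0, 58.0] dp [ 0.6 -2.6 -0.8] turn [-0.2  0.1 -0.2]
```

View pics/p3.png

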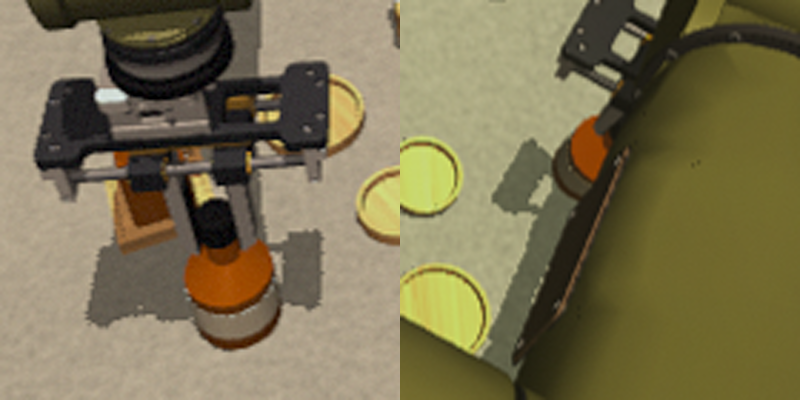

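The left view shows the wide bottle's stopper between the pads at about (215,220). Lifting it.

servo_tool(
  commands=[
    {"dp": [0,-4,0],"turn": [0,0,0]},
    {"dp": [0,-12,0],"turn": [0,0,0]},
    {"dp": [0,-24,0],"turn": [0,0,0]},
    {"dp": [0,-38,0],"turn": [0,0,0]},
    {"dp": [0,-50,0],"turn": [0,0,0]},
  ],
)

```text
clock: 7.75
eef_pos: [606.4, -292.5, 143.3]
eef_rot: [-1.568, 0.003, 1.014]
wrist_force: [-0.2, -0.3, -2.2]
finger_gap: 27.7
```

```bash
python3 plan.py 472.5 -149.5 140 58
```

```text
t 7.75 p [ 606.4 -292.5  143.3] rot [-89.8   0.2  58.1] F [-0.2 -0.3 -2.2] gap 27.7
-> [472.5, -149.5, 140.0, 58.0] dp [ 50.7   3.7 189.3] turn [-0.2  0.1 -0.2]
```

servo_tool(
  commands=[
    {"dp": [4,0,15],"turn": [0,0,0]},
    {"dp": [11,0,40],"turn": [0,0,0]},
    {"dp": [19,0,70],"turn": [0,0,0]},
    {"dp": [27,0,100],"turn": [0,0,0]},
    {"dp": [35,0,130],"turn": [0,0,0]},
  ],
)

```text
clock: 8.17
eef_pos: [513.5, -193.2, 144.4]
eef_rot: [-1.569, 0.003, 1.014]
wrist_force: [0.7, -0.3, -1.6]
finger_gap: 27.2
```

```bash
python3 plan.py 472.5 -149.5 140 58
```

```text
t 8.17 p [ 513.5 -193.2  144.4] rot [-89.9   0.2  58.1] F [ 0.7 -0.3 -1.6] gap 27.2
-> [472.5, -149.5, 140.0, 58.0] dp [15.4  4.5 57.9] turn [-0.1  0.1 -0.2]
```

servo_tool(
  commands=[
    {"dp": [6,1,24],"turn": [0,0,0]},
    {"dp": [12,2,46],"turn": [0,0,0]},
    {"dp": [15,8,58],"turn": [0,0,0]},
    {"dp": [15,16,58],"turn": [0,0,0]},
    {"dp": [15,24,58],"turn": [0,0,0]},
  ],
)

```text
clock: 8.58
eef_pos: [472.7, -150.0, 121.1]
eef_rot: [-1.571, 0.003, 1.015]
wrist_force: [0.9, -0.2, -3.1]
finger_gap: 27.2
```

```bash
python3 plan.py 472.5 -149.5 98 58
```

```text
t 8.58 p [ 472.7 -150.   121.1] rot [-90.    0.2  58.1] F [ 0.9 -0.2 -3.1] gap 27.2
-> [472.5, -149.5, 98.0, 58.0] dp [ 0.3 23.1  0.4] turn [-0.   0.1 -0.2]
```

servo_tool(
  commands=[
    {"dp": [0,6,0],"turn": [0,0,0]},
    {"dp": [0,12,0],"turn": [0,0,0]},
    {"dp": [0,17,0],"turn": [0,0,0]},
    {"dp": [0,20,0],"turn": [0,0,0]},
    {"dp": [0,22,0],"turn": [0,0,0]},
  ],
)

```text
clock: 9.0
eef_pos: [472.7, -150.2, 98.5]
eef_rot: [-1.57, 0.003, 1.014]
wrist_force: [0.3, 0.5, -3.3]
finger_gap: 27.9
```

servo_tool(
  commands=[
    {"dp": [0,1,0],"turn": [0,0,0]},
    {"dp": [0,2,0],"turn": [0,0,0]},
    {"dp": [0,2,0],"turn": [0,0,0]},
  ],
)

```text
clock: 9.25
eef_pos: [472.8, -150.3, 96.5]
eef_rot: [-1.57, 0.003, 1.014]
wrist_force: [-0.6, -0.1, -2.2]
finger_gap: 27.2
```

```bash
python3 snap.py p4 224 235 365 190 60;python3 plan.py
```

```text
t 9.35 p [ 472.7 -150.2   96.6] rot [-90.    0.2  58.1] F [ 0.7  0.3 -2.8] gap 27.2
```

View pics/p4.png

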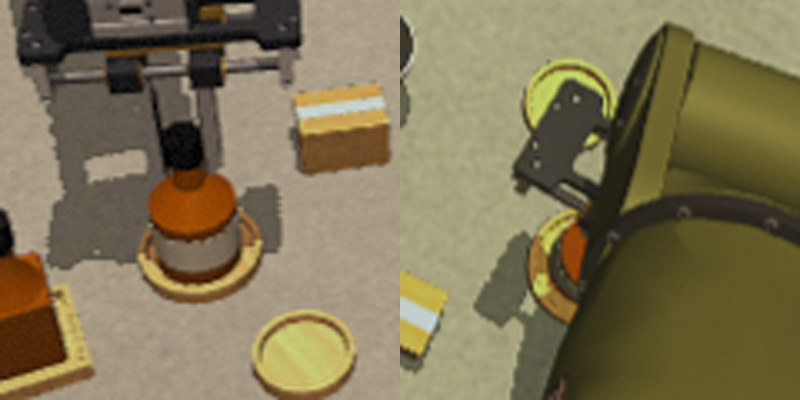

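The wide bottle sits within the rim at left (200,240), not quite loaded on the floor yet. Lowering another 1 mm, then releasing.

servo_tool(
  commands=[
    {"dp": [0,1,0],"turn": [0,0,0]},
    {"dp": [0,1.5,0],"turn": [0,0,0]},
    {"dp": [0,1.5,0],"turn": [0,0,0]},
  ],
)

```text
clock: 9.6
eef_pos: [473.4, -150.6, 96.2]
eef_rot: [-1.572, 0.003, 1.014]
wrist_force: [-2.0, -1.6, 8.2]
finger_gap: 27.0
```

servo_tool(
  commands=[
    {"dp": [0,0,0],"turn": [0,0,0]},
    {"dp": [0,0,0],"turn": [0,0,0]},
    {"dp": [0,0,0],"turn": [0,0,0]},
    {"dp": [0,0,0],"turn": [0,0,0]},
    {"dp": [0,0,0],"turn": [0,0,0]},
  ],
  grip=-0.2,
)

```text
clock: 10.02
eef_pos: [473.3, -150.6, 96.2]
eef_rot: [-1.572, 0.003, 1.014]
wrist_force: [-0.1, -0.4, -0.0]
finger_gap: 55.4
```

servo_tool(
  commands=[
    {"dp": [0,-15,0],"turn": [0,0,0]},
    {"dp": [0,-40,0],"turn": [0,0,0]},
    {"dp": [0,-65,0],"turn": [0,0,0]},
    {"dp": [0,-90,0],"turn": [0,0,0]},
    {"dp": [0,-105,0],"turn": [0,0,0]},
  ],
)

```text
clock: 10.43
eef_pos: [473.8, -150.4, 203.7]
eef_rot: [-1.575, 0.002, 1.014]
wrist_force: [-0.6, 1.4, -0.3]
finger_gap: 56.5
```

```bash
python3 snap.py p5 224 235 365 190 60;python3 plan.py 447 311.5 200 90
```

```text
t 10.53 p [ 474.3 -150.6  203.5] rot [-90.3   0.1  58.1] F [ 0.2 -0.   0.5] gap 56.4
-> [447.0, 311.5, 200.0, 90.0] dp [378.    1.2 267.2] turn [  0.3 -31.9  -0.2]
```

View pics/p5.png

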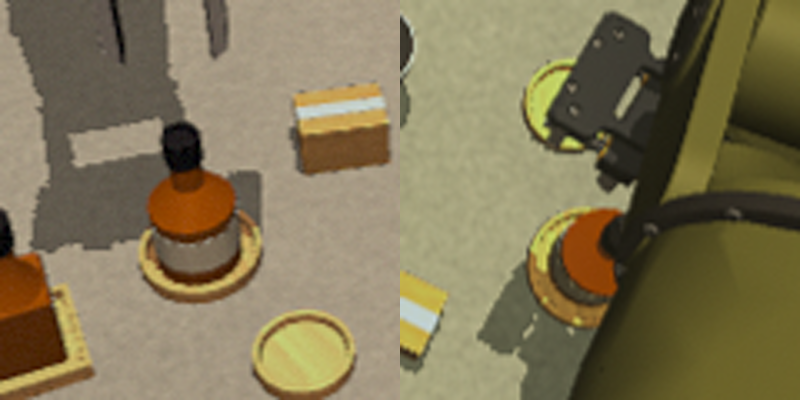

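servo_tool(
  commands=[
    {"dp": [29,0,20],"turn": [0,0,0]},
    {"dp": [60,0,42],"turn": [0,0,0]},
    {"dp": [92,0,65],"turn": [0,0,0]},
    {"dp": [124,0,87],"turn": [0,0,0]},
    {"dp": [156,0,110],"turn": [0,0,0]},
  ],
)

```text
clock: 10.95
eef_pos: [462.4, 41.6, 201.3]
eef_rot: [-1.575, 0.003, 1.014]
wrist_force: [1.1, -0.2, 0.3]
finger_gap: 56.6
```

servo_tool(
  commands=[
    {"dp": [32,0,22],"turn": [0,0,0]},
    {"dp": [64,0,44],"turn": [0,0,0]},
    {"dp": [96,0,67],"turn": [0,0,0]},
    {"dp": [128,0,90],"turn": [0,0,0]},
    {"dp": [158,0,111],"turn": [0,0,0]},
  ],
)

```text
clock: 11.37
eef_pos: [450.6, 236.5, 198.9]
eef_rot: [-1.574, 0.004, 1.014]
wrist_force: [0.6, 0.4, 0.7]
finger_gap: 56.5
```

```bash
python3 plan.py 447 311.5 175 58
```

```text
t 11.37 p [450.6 236.5 198.9] rot [-90.2   0.2  58.1] F [0.6 0.4 0.7] gap 56.5
-> [447.0, 311.5, 175.0, 58.0] dp [61.9 23.5 42.8] turn [ 0.2  0.1 -0.2]
```

servo_tool(
  commands=[
    {"dp": [25,0,17],"turn": [0,0,0]},
    {"dp": [48,0,33],"turn": [0,0,0]},
    {"dp": [61,5,42],"turn": [0,0,0]},
    {"dp": [62,14,43],"turn": [0,0,0]},
    {"dp": [62,24,43],"turn": [0,0,0]},
  ],
)

```text
clock: 11.78
eef_pos: [446.4, 311.8, 172.6]
eef_rot: [-1.574, 0.005, 1.016]
wrist_force: [-0.2, -0.5, -0.1]
finger_gap: 56.4
```

```bash
python3 plan.py 447 311.5 119 58
```

```text
t 11.78 p [446.4 311.8 172.6] rot [-90.2   0.3  58.2] F [-0.2 -0.5 -0.1] gap 56.4
-> [447.0, 311.5, 119.0, 58.0] dp [ 0.3 53.6 -0.6] turn [ 0.2  0.2 -0.3]
```

servo_tool(
  commands=[
    {"dp": [0,14,-1],"turn": [0,0,0]},
    {"dp": [0,30,-1],"turn": [0,0,0]},
    {"dp": [0,44,-1],"turn": [0,0,0]},
    {"dp": [0,52,-1],"turn": [0,0,0]},
    {"dp": [0,52,-1],"turn": [0,0,0]},
  ],
)

```text
clock: 12.2
eef_pos: [446.5, 309.5, 118.2]
eef_rot: [-1.572, 0.009, 1.015]
wrist_force: [-0.0, -0.1, 0.0]
finger_gap: 56.5
```

servo_tool(
  commands=[
    {"dp": [0,0,0],"turn": [0,0,0]},
    {"dp": [0,0,0],"turn": [0,0,0]},
    {"dp": [0,0,0],"turn": [0,0,0]},
    {"dp": [0,0,0],"turn": [0,0,0]},
    {"dp": [0,0,0],"turn": [0,0,0]},
  ],
  grip=1,
  force=40,
)

```text
clock: 12.62
eef_pos: [446.7, 309.7, 118.8]
eef_rot: [-1.573, 0.008, 1.015]
wrist_force: [0.9, 1.7, 1.0]
finger_gap: 27.3
```

```bash
python3 plan.py;python3 snap.py p6 353 160 180 200 60
```

```text
t 12.62 p [446.7 309.7 118.8] rot [-90.1   0.4  58.1] F [0.9 1.7 1. ] gap 27.3
```

View pics/p6.png

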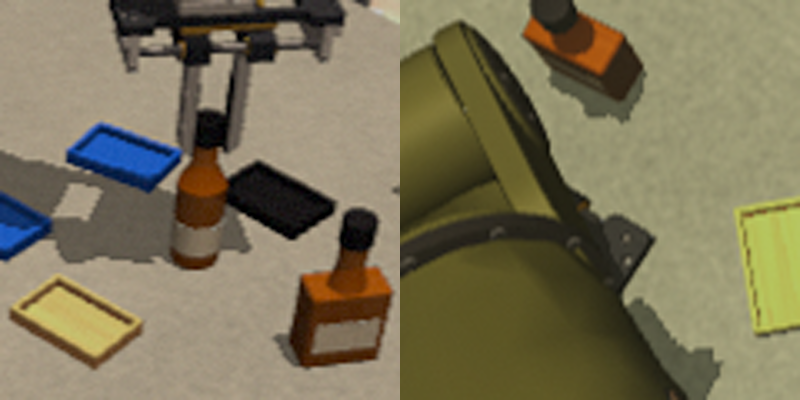

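The left view shows the slim bottle's stopper gripped at (210,130), with the bottle upright. Lifting and carrying it.

servo_tool(
  commands=[
    {"dp": [0,-4,0],"turn": [0,0,0]},
    {"dp": [0,-14,0],"turn": [0,0,0]},
    {"dp": [0,-30,0],"turn": [0,0,0]},
    {"dp": [0,-50,0],"turn": [0,0,0]},
    {"dp": [0,-68,0],"turn": [0,0,0]},
  ],
)

```text
clock: 13.13
eef_pos: [446.8, 310.2, 188.3]
eef_rot: [-1.573, 0.008, 1.015]
wrist_force: [0.8, -0.3, -2.6]
finger_gap: 27.4
```

```bash
python3 plan.py 599.5 -143 180 58
```

```text
t 13.13 p [446.8 310.2 188.3] rot [-90.1   0.4  58.1] F [ 0.8 -0.3 -2.6] gap 27.4
-> [599.5, -143.0, 180.0, 58.0] dp [-304.2   11.3 -368.9] turn [ 0.1  0.1 -0.4]
```

servo_tool(
  commands=[
    {"dp": [-10,0,-12],"turn": [0,0,0]},
    {"dp": [-28,0,-33],"turn": [0,0,0]},
    {"dp": [-47,0,-57],"turn": [0,0,0]},
    {"dp": [-68,0,-82],"turn": [0,0,0]},
    {"dp": [-89,0,-108],"turn": [0,0,0]},
  ],
)

```text
clock: 13.55
eef_pos: [491.5, 176.4, 189.9]
eef_rot: [-1.573, 0.008, 1.016]
wrist_force: [0.3, -1.2, -3.5]
finger_gap: 27.5
```

servo_tool(
  commands=[
    {"dp": [-21,0,-26],"turn": [0,0,0]},
    {"dp": [-42,0,-52],"turn": [0,0,0]},
    {"dp": [-63,0,-77],"turn": [0,0,0]},
    {"dp": [-84,0,-102],"turn": [0,0,0]},
    {"dp": [-105,0,-128],"turn": [0,0,0]},
  ],
)

```text
clock: 13.97
eef_pos: [545.0, 18.1, 191.7]
eef_rot: [-1.573, 0.008, 1.016]
wrist_force: [0.9, -0.0, -3.3]
finger_gap: 27.7
```

```bash
python3 plan.py 599.5 -143 180 58
```

```text
t 13.97 p [545.   18.1 191.7] rot [-90.1   0.4  58.2] F [ 0.9 -0.  -3.3] gap 27.7
-> [599.5, -143.0, 180.0, 58.0] dp [-108.1   12.8 -131.2] turn [ 0.1  0.2 -0.4]
```

servo_tool(
  commands=[
    {"dp": [-22,2,-26],"turn": [0,0,0]},
    {"dp": [-45,4,-54],"turn": [0,0,0]},
    {"dp": [-68,6,-82],"turn": [0,0,0]},
    {"dp": [-88,9,-107],"turn": [0,0,0]},
    {"dp": [-102,13,-124],"turn": [0,0,0]},
  ],
)

```text
clock: 14.38
eef_pos: [597.0, -136.9, 180.4]
eef_rot: [-1.573, 0.008, 1.014]
wrist_force: [0.0, 0.1, -3.1]
finger_gap: 27.1
```

```bash
python3 plan.py 599.5 -143 145 58
```

```text
t 14.38 p [ 597.  -136.9  180.4] rot [-90.1   0.5  58.1] F [ 0.   0.1 -3.1] gap 27.1
-> [599.5, -143.0, 145.0, 58.0] dp [-3.6 35.4 -5.3] turn [ 0.1  0.1 -0.5]
```

servo_tool(
  commands=[
    {"dp": [-2,5,-3],"turn": [0,0,-0.2]},
    {"dp": [-4,14,-5],"turn": [0,0,-0.5]},
    {"dp": [-4,24,-5],"turn": [0,0,-0.5]},
    {"dp": [-4,33,-5],"turn": [0,0,-0.5]},
    {"dp": [-4,37,-5],"turn": [0,0,-0.5]},
  ],
)

```text
clock: 14.8
eef_pos: [598.3, -141.9, 141.6]
eef_rot: [-1.571, -0.0, 1.015]
wrist_force: [-0.3, -0.1, -3.3]
finger_gap: 27.4
```

```bash
python3 plan.py 599.5 -143 126 58;python3 snap.py p7 240 260 365 170 60
```

```text
t 14.8 p [ 598.3 -141.9  141.6] rot [-90.   -0.   58.2] F [-0.3 -0.1 -3.3] gap 27.4
-> [599.5, -143.0, 126.0, 58.0] dp [-0.3 15.6 -1.6] turn [0.  0.2 0. ]
```

View pics/p7.png

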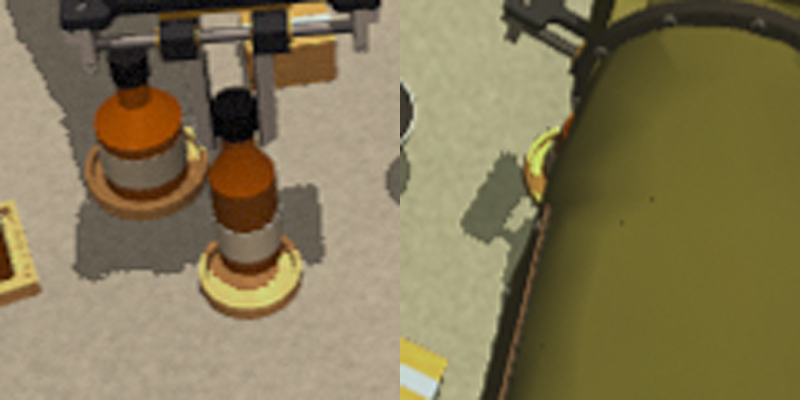

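The slim bottle hovers about 18 mm above its floor, centred over the small round base at left (250,260). Lowering it.

servo_tool(
  commands=[
    {"dp": [0,4,-1],"turn": [0,0,0]},
    {"dp": [0,8,-1],"turn": [0,0,0]},
    {"dp": [0,12,-1],"turn": [0,0,0]},
    {"dp": [0,15,-1],"turn": [0,0,0]},
    {"dp": [0,17,-1],"turn": [0,0,0]},
  ],
)

```text
clock: 15.32
eef_pos: [599.4, -142.6, 125.0]
eef_rot: [-1.571, -0.0, 1.015]
wrist_force: [0.2, -0.7, -3.3]
finger_gap: 27.3
```

servo_tool(
  commands=[
    {"dp": [0,0.5,0],"turn": [0,0,0]},
    {"dp": [0,1,0],"turn": [0,0,0]},
    {"dp": [0,1,0],"turn": [0,0,0]},
  ],
)

```text
clock: 15.57
eef_pos: [599.4, -142.7, 124.1]
eef_rot: [-1.571, -0.0, 1.015]
wrist_force: [1.0, -0.1, -2.5]
finger_gap: 27.5
```

servo_tool(
  commands=[
    {"dp": [0,1,0],"turn": [0,0,0]},
    {"dp": [0,1.5,0],"turn": [0,0,0]},
    {"dp": [0,1.5,0],"turn": [0,0,0]},
  ],
)

```text
clock: 15.82
eef_pos: [600.0, -142.8, 123.8]
eef_rot: [-1.573, -0.001, 1.015]
wrist_force: [-0.0, 0.1, 4.8]
finger_gap: 27.5
```

servo_tool(
  commands=[
    {"dp": [0,0,0],"turn": [0,0,0]},
    {"dp": [0,0,0],"turn": [0,0,0]},
    {"dp": [0,0,0],"turn": [0,0,0]},
    {"dp": [0,0,0],"turn": [0,0,0]},
    {"dp": [0,0,0],"turn": [0,0,0]},
  ],
  grip=-0.2,
)

```text
clock: 16.23
eef_pos: [600.0, -142.8, 123.8]
eef_rot: [-1.573, -0.001, 1.015]
wrist_force: [0.2, 0.0, 0.5]
finger_gap: 55.5
```

servo_tool(
  commands=[
    {"dp": [0,-12,0],"turn": [0,0,0]},
    {"dp": [0,-30,0],"turn": [0,0,0]},
    {"dp": [0,-50,0],"turn": [0,0,0]},
    {"dp": [0,-68,0],"turn": [0,0,0]},
    {"dp": [0,-80,0],"turn": [0,0,0]},
  ],
)

```text
clock: 16.65
eef_pos: [600.1, -142.9, 206.7]
eef_rot: [-1.576, -0.001, 1.015]
wrist_force: [-0.2, 1.0, -0.1]
finger_gap: 56.3
```

```bash
python3 plan.py 610 313.5 200 90;python3 snap.py p8 240 260 365 170 60
```

```text
t 16.65 p [ 600.1 -142.9  206.7] rot [-90.3  -0.1  58.2] F [-0.2  1.  -0.1] gap 56.3
-> [610.0, 313.5, 200.0, 90.0] dp [393.    6.1 232.4] turn [  0.3 -31.8  -0. ]
```

View pics/p8.png

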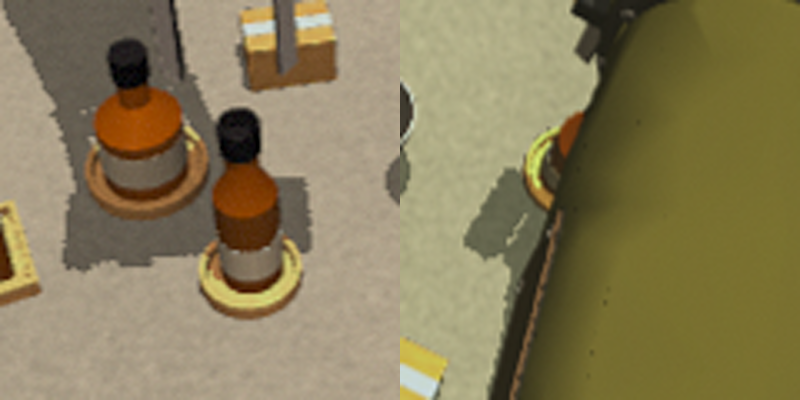

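The slim bottle is standing in its base. Now the flask.

servo_tool(
  commands=[
    {"dp": [30,0,18],"turn": [0,-3,0]},
    {"dp": [62,0,37],"turn": [0,-7,0]},
    {"dp": [96,0,57],"turn": [0,-11,0]},
    {"dp": [130,0,77],"turn": [0,-14,0]},
    {"dp": [164,0,97],"turn": [0,-18,0]},
  ],
)

```text
clock: 17.17
eef_pos: [603.9, 49.2, 205.0]
eef_rot: [-1.576, 0.001, 1.332]
wrist_force: [-0.1, 0.2, 0.3]
finger_gap: 56.4
```

```bash
python3 plan.py 610 313.5 200 90
```

```text
t 17.17 p [603.9  49.2 205. ] rot [-90.3   0.   76.3] F [-0.1  0.2  0.3] gap 56.4
-> [610.0, 313.5, 200.0, 90.0] dp [258.2   4.5  56.7] turn [  0.3 -13.7  -0.1]
```

servo_tool(
  commands=[
    {"dp": [36,0,8],"turn": [0,-3,0]},
    {"dp": [73,1,16],"turn": [0,-6,0]},
    {"dp": [110,1,24],"turn": [0,-9,0]},
    {"dp": [147,2,32],"turn": [0,-12,0]},
    {"dp": [183,3,40],"turn": [0,-14,0]},
  ],
)

```text
clock: 17.58
eef_pos: [607.8, 238.4, 200.5]
eef_rot: [-1.574, 0.002, 1.579]
wrist_force: [1.1, -0.3, -0.1]
finger_gap: 56.3
```

```bash
python3 plan.py 610 313.5 165 90
```

```text
t 17.58 p [607.8 238.4 200.5] rot [-90.2   0.1  90.5] F [ 1.1 -0.3 -0.1] gap 56.3
-> [610.0, 313.5, 165.0, 90.0] dp [75.2 35.3 -2.6] turn [ 0.2  0.5 -0.1]
```

servo_tool(
  commands=[
    {"dp": [30,0,-1],"turn": [0,0,0]},
    {"dp": [58,0,-2],"turn": [0,0,0]},
    {"dp": [75,10,-3],"turn": [0,0,0]},
    {"dp": [75,24,-3],"turn": [0,0,0]},
    {"dp": [75,36,-3],"turn": [0,0,0]},
  ],
)

```text
clock: 18.0
eef_pos: [609.6, 314.2, 162.0]
eef_rot: [-1.572, 0.003, 1.58]
wrist_force: [-0.2, -0.9, 0.1]
finger_gap: 56.6
```

```bash
python3 plan.py 610 313.5 109 90
```

```text
t 18.0 p [609.6 314.2 162. ] rot [-90.1   0.2  90.6] F [-0.2 -0.9  0.1] gap 56.6
-> [610.0, 313.5, 109.0, 90.0] dp [-0.5 53.  -0.3] turn [ 0.1  0.6 -0.2]
```

servo_tool(
  commands=[
    {"dp": [-0.5,14,0],"turn": [0,0,0]},
    {"dp": [-0.5,30,0],"turn": [0,0,0]},
    {"dp": [-0.5,44,0],"turn": [0,0,0]},
    {"dp": [-0.5,52,0],"turn": [0,0,0]},
    {"dp": [-0.5,52,0],"turn": [0,0,0]},
  ],
)

```text
clock: 18.42
eef_pos: [608.9, 312.6, 107.3]
eef_rot: [-1.569, 0.005, 1.58]
wrist_force: [-0.2, -0.2, 1.3]
finger_gap: 56.3
```

servo_tool(
  commands=[
    {"dp": [0,0,0],"turn": [0,0,0]},
    {"dp": [0,0,0],"turn": [0,0,0]},
    {"dp": [0,0,0],"turn": [0,0,0]},
    {"dp": [0,0,0],"turn": [0,0,0]},
    {"dp": [0,0,0],"turn": [0,0,0]},
  ],
  grip=1,
  force=40,
)

```text
clock: 18.83
eef_pos: [609.1, 312.7, 108.0]
eef_rot: [-1.57, 0.004, 1.58]
wrist_force: [0.5, 2.0, 1.3]
finger_gap: 27.3
```

```bash
python3 plan.py;python3 snap.py p9 390 180 180 170 60
```

```text
t 18.83 p [609.1 312.7 108. ] rot [-89.9   0.2  90.5] F [0.5 2.  1.3] gap 27.3
```

View pics/p9.png

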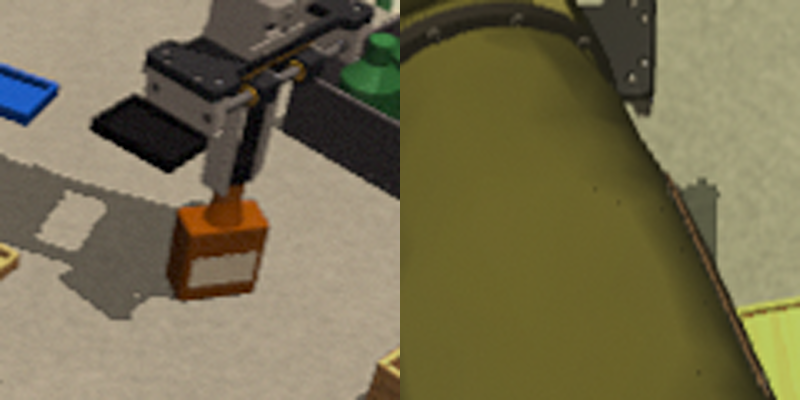

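The flask is gripped by its stopper, left (230,190), and upright. Lifting it, then carrying with a 53° turn to line up with the base.

servo_tool(
  commands=[
    {"dp": [0,-4,0],"turn": [0,0,0]},
    {"dp": [0,-14,0],"turn": [0,0,0]},
    {"dp": [0,-28,0],"turn": [0,0,0]},
    {"dp": [0,-42,0],"turn": [0,0,0]},
    {"dp": [0,-50,0],"turn": [0,0,0]},
  ],
)

```text
clock: 19.35
eef_pos: [609.5, 313.2, 160.1]
eef_rot: [-1.571, 0.003, 1.58]
wrist_force: [-0.0, 0.0, -3.1]
finger_gap: 27.4
```

```bash
python3 plan.py 454.5 163 160 37.5
```

```text
t 19.35 p [609.5 313.2 160.1] rot [-90.    0.2  90.5] F [-0.   0.  -3.1] gap 27.4
-> [454.5, 163.0, 160.0, 37.5] dp [-148.7    0.6  156.3] turn [ 0.1 53.  -0.2]
```

servo_tool(
  commands=[
    {"dp": [-12,0,12],"turn": [0,5,0]},
    {"dp": [-30,0,32],"turn": [0,11,0]},
    {"dp": [-50,0,53],"turn": [0,17,0]},
    {"dp": [-70,0,74],"turn": [0,23,0]},
    {"dp": [-90,0,95],"turn": [0,29,0]},
  ],
)

```text
clock: 19.77
eef_pos: [514.0, 221.4, 160.5]
eef_rot: [-1.573, 0.003, 1.069]
wrist_force: [0.4, 0.4, -2.8]
finger_gap: 27.2
```

```bash
python3 plan.py 454.5 163 160 37.5
```

```text
t 19.77 p [514.  221.4 160.5] rot [-90.1   0.2  61.2] F [ 0.4  0.4 -2.8] gap 27.2
-> [454.5, 163.0, 160.0, 37.5] dp [-79.8   0.7  24.1] turn [ 0.1 23.7 -0.1]
```

servo_tool(
  commands=[
    {"dp": [-22,0,7],"turn": [0,6,0]},
    {"dp": [-45,0,14],"turn": [0,12,0]},
    {"dp": [-66,2,20],"turn": [0,18,0]},
    {"dp": [-79,6,24],"turn": [0,23.5,0]},
    {"dp": [-80,12,24],"turn": [0,23.5,0]},
  ],
)

```text
clock: 20.18
eef_pos: [453.5, 161.6, 149.4]
eef_rot: [-1.574, 0.001, 0.653]
wrist_force: [-0.6, -0.0, -3.8]
finger_gap: 27.4
```

```bash
python3 plan.py 454.5 163 115 37.5;python3 snap.py p10 320 180 230 200 60
```

```text
t 20.18 p [453.5 161.6 149.4] rot [-90.2   0.1  37.4] F [-0.6 -0.  -3.8] gap 27.4
-> [454.5, 163.0, 115.0, 37.5] dp [ 1.7 34.4  0.6] turn [ 0.2 -0.1 -0.1]
```

View pics/p10.png

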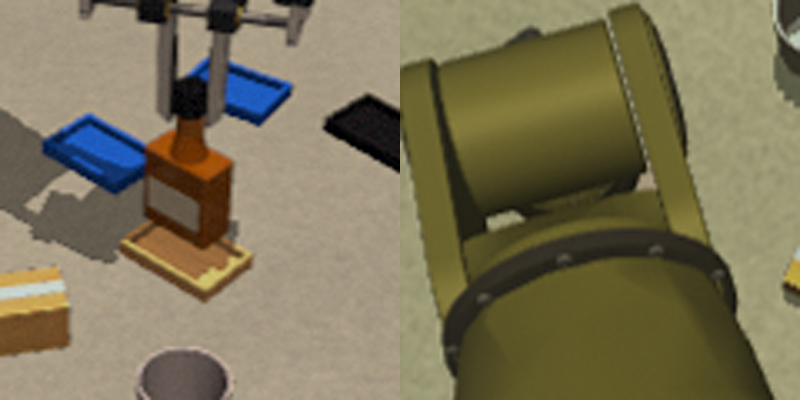

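The flask hovers about 36 mm above the oblong base, left (190,260), with its sides parallel to the rim. Lowering it.

servo_tool(
  commands=[
    {"dp": [1,6,0.5],"turn": [0,0,0]},
    {"dp": [1.5,14,0.5],"turn": [0,0,0]},
    {"dp": [1.5,22,0.5],"turn": [0,0,0]},
    {"dp": [1.5,28,0.5],"turn": [0,0,0]},
    {"dp": [1.5,33,0.5],"turn": [0,0,0]},
  ],
)

```text
clock: 20.7
eef_pos: [455.1, 163.9, 114.1]
eef_rot: [-1.573, 0.004, 0.662]
wrist_force: [0.2, -0.3, -3.8]
finger_gap: 27.5
```

```bash
python3 plan.py 454.5 163 113 37.5;python3 snap.py p11 320 180 230 200 60
```

```text
t 20.7 p [455.1 163.9 114.1] rot [-90.1   0.2  37.9] F [ 0.2 -0.3 -3.8] gap 27.5
-> [454.5, 163.0, 113.0, 37.5] dp [-1.   1.1 -0.3] turn [ 0.1  0.4 -0.2]
```

View pics/p11.png

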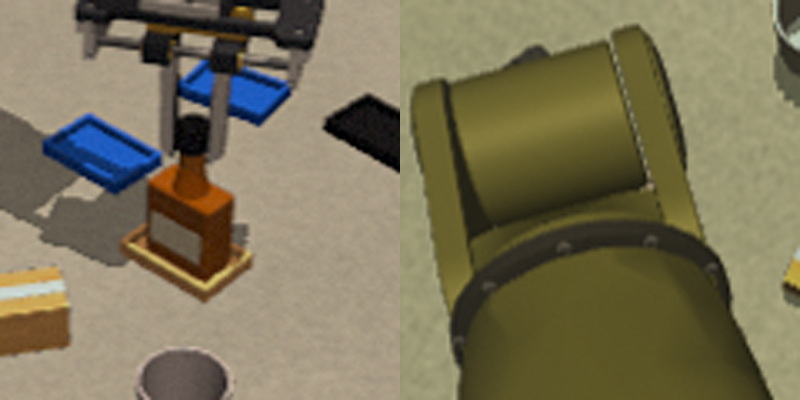

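It's inside the rim all round, left (190,250). Final touch-down, release and retreat.

servo_tool(
  commands=[
    {"dp": [0,1,0],"turn": [0,0,0]},
    {"dp": [0,2,0],"turn": [0,0,0]},
    {"dp": [0,2,0],"turn": [0,0,0]},
  ],
)

```text
clock: 21.05
eef_pos: [455.3, 163.9, 112.8]
eef_rot: [-1.574, 0.003, 0.661]
wrist_force: [-0.2, 0.1, 1.6]
finger_gap: 27.4
```

servo_tool(
  commands=[
    {"dp": [0,0,0],"turn": [0,0,0]},
    {"dp": [0,0,0],"turn": [0,0,0]},
    {"dp": [0,0,0],"turn": [0,0,0]},
    {"dp": [0,0,0],"turn": [0,0,0]},
    {"dp": [0,0,0],"turn": [0,0,0]},
  ],
  grip=-0.2,
)

```text
clock: 21.47
eef_pos: [455.4, 163.9, 112.9]
eef_rot: [-1.574, 0.003, 0.661]
wrist_force: [-0.5, -0.0, -0.6]
finger_gap: 55.1
```

servo_tool(
  commands=[
    {"dp": [0,-15,0],"turn": [0,0,0]},
    {"dp": [0,-40,0],"turn": [0,0,0]},
    {"dp": [0,-65,0],"turn": [0,0,0]},
    {"dp": [0,-90,0],"turn": [0,0,0]},
    {"dp": [0,-110,0],"turn": [0,0,0]},
  ],
)

```text
clock: 21.88
eef_pos: [455.5, 164.4, 224.8]
eef_rot: [-1.574, 0.002, 0.662]
wrist_force: [0.5, -0.3, 0.8]
finger_gap: 56.2
```

```bash
python3 plan.py 250 480 230 63
```

```text
t 21.88 p [455.5 164.4 224.8] rot [-90.2   0.1  37.9] F [ 0.5 -0.3  0.8] gap 56.2
-> [250.0, 480.0, 230.0, 63.0] dp [ 31.7  -6.5 375.3] turn [  0.2 -25.1  -0.1]
```

servo_tool(
  commands=[
    {"dp": [3,-1,35],"turn": [0,0,0]},
    {"dp": [6,-2,72],"turn": [0,0,0]},
    {"dp": [9,-3,110],"turn": [0,0,0]},
    {"dp": [12,-4,148],"turn": [0,0,0]},
    {"dp": [15,-5,186],"turn": [0,0,0]},
  ],
)

```text
clock: 22.3
eef_pos: [351.9, 321.5, 229.4]
eef_rot: [-1.574, 0.001, 0.661]
wrist_force: [0.6, 0.7, 0.4]
finger_gap: 56.4
```

servo_tool(
  commands=[
    {"dp": [3,0,35],"turn": [0,0,0]},
    {"dp": [6,0,72],"turn": [0,0,0]},
    {"dp": [9,0,110],"turn": [0,0,0]},
    {"dp": [12,0,140],"turn": [0,0,0]},
    {"dp": [15,0,160],"turn": [0,0,0]},
  ],
)

```text
clock: 22.72
eef_pos: [263.5, 459.0, 228.8]
eef_rot: [-1.574, 0.001, 0.663]
wrist_force: [0.0, 0.3, 0.3]
finger_gap: 56.2
```

```bash
python3 - <<'E'
from cell import manip
import cv2,pickle
from h import *
d={}
for n in("top","scene"):
    d[n]=manip.camera(n)
cv2.imwrite("pics/final.png",cv2.resize(d["top"]["img"],None,fx=1.4,fy=1.4)[:,:,::-1]);pickle.dump(d,open("d1.pkl","wb"))
cv2.imwrite("pics/finals.png",cv2.resize(d["scene"]["img"],None,fx=1.4,fy=1.4)[:,:,::-1])
d0=pickle.load(open("d0.pkl","rb"))
H={"square":130,"slim":150,"wide":125,"flask":140}
B=dict(square=((473.2,-294.8),(470.6,-291.1)),wide=((472.6,-152.2),(470.9,-146.9)),slim=((598.9,-144.4),(598.9,-141.4)),flask=((452.9,162.1),(455.4,164.3)))
for k,(nm) in enumerate(("top","scene")):
    q=cloud(d[nm]).reshape(-1,3)
    for n in H:
        g=np.array(B[n][k]); near=np.hypot(*(q[:,:2]-g).T)<30
        a=q[near&(q[:,2]>H[n]+1)]
        if len(a)<10: print(nm,n,"hidden",len(a));continue
        (x,y),r=cv2.minEnclosingCircle(a[:,:2].astype(np.float32))
        print(nm,n,"stopper-base",np.round([x-g[0],y-g[1]],1),"r",round(r,1),"ztop",np.round(np.percentile(a[:,2],[10,90]),1))
    for n,uv in dict(cup=[(295,147),(315,245)],carton=[(302,221),(266,210)]).items():
        u,v=uv[k]; df=np.abs(d[nm]["img"][v-22:v+22,u-22:u+22].astype(int)-d0[nm]["img"][v-22:v+22,u-22:u+22]).mean(); print(nm,n,"img diff",round(df,2))
E
```

```text
top square stopper-base [-0.3  0.5] r 14.7 ztop [133.7 137.9]
top slim stopper-base [-0.1  2.4] r 14.0 ztop [153.3 157.1]
top wide stopper-base [ 1.9 -0.5] r 13.9 ztop [128.2 132.4]
top flask stopper-base [ 4.7 -0.6] r 13.9 ztop [142.9 147.2]
top cup img diff 0.79
top carton img diff 0.69
scene square stopper-base [2.5 0.5] r 14.0 ztop [134.4 138.3]
scene slim stopper-base [0.1 4.3] r 14.8 ztop [153.8 157.8]
scene wide stopper-base [ 3.8 -0.8] r 14.8 ztop [128.3 133.2]
scene flask stopper-base [2.6 1.5] r 14.8 ztop [143.7 148.2]
scene cup img diff 1.86
scene carton img diff 1.78
```

View pics/final.png

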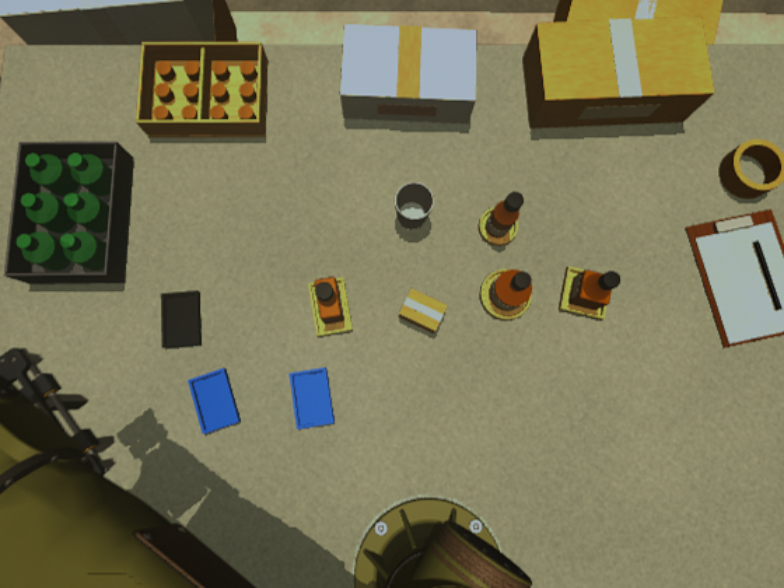

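View pics/finals.png

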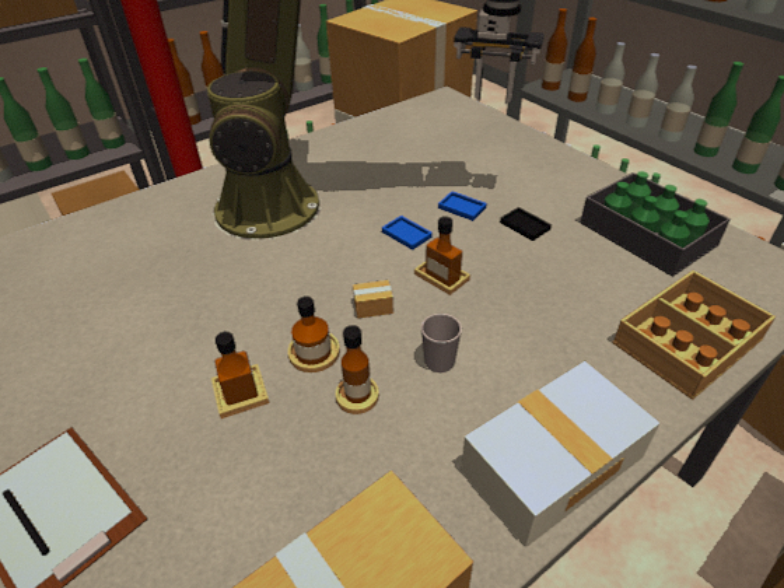

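Both final views show all four bottles upright inside their rims, with the cup and carton where they were. Stopper centres are within 5 mm of the base centres, and stopper tops are about 5 mm above bottle height, which matches the base floor.

```bash
python3 -c "
from cell import manip
manip.sign_off()"
```

```text
the job is handed in; nothing more can be done
```

All four bottles are standing in their own bases, and I handed the job in at about 23 s on the robot's clock. I carried each one by its stopper, turned the square bottle about 32° and the flask 53° to line up with their bases, and lowered each until the wrist force showed contact before releasing.

- **Position:** seen from both cameras, the stopper centres are 0.6–5 mm from the base centres, against a limit of 14 mm.
- **Seating:** the stopper tops read about 5 mm above bottle height, which matches standing on the base floor.
- **Bystanders:** the images around the cup and carton are almost the same as at the start, so neither was disturbed.
- **Disagreements:** the two cameras differed by about 1–6 mm in y throughout, so I averaged them. No check failed, but the hand-in reports no verdict.

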